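Sort ink cartridge, marker and stapler into their bins

ROBOT

A 7-joint arm with a two-finger parallel gripper is mounted at the origin on a cart in front of the work surface, level with it; the furniture and walls round the work are solid. World frame = base frame: x ahead of the robot, y to its left, z up, the work surface at z = 0. Lengths are in m, angles in rad, forces in N, time in s.
With the tool pointing down it reaches from about 0.4 to 0.85 m from the base axis. Payload 10.4 kg.
Tool frame: the origin (TCP) lies on the centre line of the jaws, within the pads' length; the fingertips stand 14 mm ahead of it and the grasp point (between the pads) lies 5 mm behind it (manip.tip_reach is the distance from the TCP to the fingertips, in m); z points along the fingers, y is the line along which they close (so a half turn about z gives the same grasp; the last joint's range is limited). The gripper opens to 85 mm and grips with 20 to 120 N. Pads are 22 mm wide; open, the fingers measure 114 mm over their backs; the gripper's body (76 mm by 85 mm) begins 54 mm behind the grasp point. The pads swing forward as they close: fully open they stand 13 mm farther back than shut.
Start: joints at [-1.372, 0.332, -0.065, 1.46, 0.022, 1.35, -0.088], TCP at [0.137, 0.61, 0.245] pointing down, gripper open.
Joint ranges: [-2.6, 2.6], [-0.5, 2.12], [-1.47, 1.34], [0.16, 2.42], [-1.27, 4.41], [0.06, 2.06], [-2.6, 2.6]. Speed limits (rad/s): [2.22, 2.22, 2.79, 2.79, 3.14, 3.14, 3.14].

INTERFACE

Orientations are given as a unit quaternion [x, y, z, w].
In Python, from workcell import manip gives the robot as it stands.
- The arm moves only by the shell command python3 -m pendant 'ROWS' [FORCE]. ROWS is JSON, a list of rows, each a list of 7 numbers: the shift along the tool's x, y, z in units of 50 mm (1.0 is 50 mm), then the turn, a rotation vector about the tool's x, y, z in units of 8 degrees (1.0 is 8 degrees), then the opening, from -1 (shut) to 1 (fully open), so that 0 is half open. In form: [[dx, dy, dz, ax, ay, az, jaw], ...]. A call has exactly 10 rows; each row is the pose to reach, as a shift and turn from the pose commanded when the call began, along the tool's axes at that moment; what a row does not reach only later rows make up. A row lasts 1/8 s, in which the tool goes at most 62.5 mm and 10.7 degrees, less where a joint would pass 70% of its speed; a pose out of reach is approached as far as the arm can. A call with a gripper value outside its range is refused whole. The fingers move at their own pace and stop on an object; FORCE is the grip in N (left out, the last holds). Time passes only in rows, so rows that repeat a pose let the fingers close, or fill a call up. It gives the time, the measured TCP pose, the force, the opening and the grip force at its end, in the units of the state.
- manip.get_obs(): the state, without advancing time (a new reading comes with each control period).
- manip.camera(name): name is "scene" or "top" or "wrist"; returns (picture, depth): 420x560x3 uint8, red, green, blue; 420x560 float32, m along the optical axis (not along the pixel's ray), 0 where there is no reading.
- manip.get_calibration(name): a dict with "fx", "fy", "cx", "cy" (pixels), "xyz" and "orientation" of the camera in the world. Camera axes: x right, y up, looking along -z (the intrinsics and any distortion apply to the point x, -y, -z); pixel columns grow to the right and rows downward; lengths in m; the calibration is good to about 2 mm. A picture is of the moment at which its call begins: read the wrist's pose just before it. get_calibration takes no time and is no camera call; for the wrist camera it gives the pose at the moment of the call.
- manip.hand_in(): hands the job in; it is judged then, once.
Trained networks look in the newest picture that a camera, given by its name, has taken for a name from the list of things; names that differ only in an ending like _2 or _b are one class to them, and where a whole thing is asked for, a point or a joint stands for the part that bears it (a point fixed in the world has none). Each returns a list of dicts, best first, with "p" (0 to 1); they miss things now and then, are a little off and sometimes report something else, mostly with a low value. They report only what shows in the picture. A call takes as long as a camera call.
- manip.find_in(thing, camera): "box" ([left, top, right, bottom] in pixels, round what is visible of it).
- manip.trace(thing, camera): "pixels" (420x560 bool, what is visible of it) and "box" ([left, top, right, bottom] in pixels, round what is visible of it).
- manip.tip_of(thing, camera): "pixel" ([column, row] in pixels: a listed point, or the origin of a listed thing).
The state is a dict: "clock": time; "joint_pos": joint angles; "joint_velocities": joint speeds; "tau": joint torques, N m; "position": TCP position; "ee_rot": TCP orientation; "ft_force": force on the tool from outside, world axes, zero at the start; "torque": the same for the moment, N m; "grip_width": opening from 0.0 (shut) to 1.0 (fully open); "grasp_force": force on a finger pad.
Only numpy, scipy, OpenCV 4.12 (cv2) and the standard library are available. Lean on these libraries where they do the work, as an engineer would, in place of code of your own. Each camera call takes 0.05 s, during which the arm holds its last target. There are 200 camera calls.

TASK

Tidy the packing bench by sorting three stray things by type: the red-capped marker goes flat into the blue tray, the red stapler stands on its base in the yellow tray, and the ink cartridge stands upright in the magenta cartridge bin. In its holder the cartridge can only be taken by its narrow ends, and the bin only leaves room to hold it by its broad faces: so first stand it upright on the free bench, let go, and take it again by the broad faces. Lower it gently to the floor of the bin without dropping it, and leave everything else where it is.

Things in the scene. Friction and masses are not known exactly. Their poses are not given: they have to be found in the camera images.
- cartridge: Ink cartridge, grey upright block with black top, 42 mm (x) by 64 mm (y) by 84 mm high (z), about 0.14 kg. The broad faces (64 x 84 mm, normals +-x) carry a magenta panel; the narrow ends face +-y. Origin: centre of its underside, z up. It starts standing centred in the holder, axes parallel to the holder's.
- holder: Fixed holder. Black base 74 x 84 mm, 8 mm thick; two grey cheeks 50 mm long (y) rise to 92 mm, inner gap 50 mm along x, 4 mm off the cartridge's broad faces. Ends (+-y) open: the cartridge stands 7 mm out past the cheeks, is gripped across 64 mm along y and lifted straight up 90 mm or more. Origin: centre of its underside on the bench, z up.
- cartridge_bin: Fixed magenta bin, pocket 52 mm (x) by 84 mm (y), floor 8 mm above the bench. Side walls at +-y, 6 mm thick, rise to 94 mm; at +-x are only lips 24 mm high, 6 mm thick. The cartridge stands in it with its 64 mm side along the bin's y, either way round. Origin: centre of the underside on the bench, z up. The bench between bin and robot, to the right of the holder, is free.
- marker: Felt marker, white barrel and red cap, lying on the bench, 134 mm long, 18 mm thick, 18 g. Its long axis lies in its x-y plane along (0.899, -0.438, 0), i.e. turned -26 degrees from its x axis. Origin: under its middle, at bench level, z up.
- marker_mid (a point): Middle of the marker, on the centre line of its barrel, 9.5 mm above its origin.
- stapler: Desk stapler, red arm over a black base, standing on its base, about 149 mm long, base 31 mm wide, arm about 20 mm wide and from 25 to 44 mm high, 0.24 kg, arm fixed. Its long axis lies along (0.259, 0.966, 0), i.e. 75 degrees from its x axis. Origin: under its middle, at bench level, z up.
- blue_tray: Fixed open blue tray for markers, 210 mm (its x) by 150 mm (its y), 40 mm high, walls and floor 4 mm thick (inside 202 x 142 mm). Origin: centre of its underside on the bench, z up. The blue and the yellow tray can be in each other's place.
- yellow_tray: Fixed open yellow tray for staplers, same size and axes as the blue tray.
- brown_tape: Bystander: brown roll of packing tape lying flat, 113 mm across, 48 mm high. Origin: centre of its underside.
- carton: Bystander: small brown carton lying flat, 110 x 77 x 40 mm. Origin: centre of its underside.
- masking_tape: Bystander: roll of yellowish masking tape lying flat, 98 mm across, 25 mm high. Origin: centre of its underside.

How it is judged:
By the outcome, as a careful person would: the job done as asked, in the order asked, and still so for the second after the job is handed in, with the robot touching nothing.
It also fails if it takes over 72 s, if anything falls off the work surface, if the arm or the gripper's body presses on something with over 40 N, if the wrist force passes 120 N, or if a joint passes its speed limit or range.

## Working session

There is one attempt and no reset: what is moved stays moved. The work goes in short steps, Python scripts to look and compute and a shell command to move; the robot and the scene stay as the last step left them, time stands still between calls to the robot, and variables do not carry over. Pictures are saved under pics/ and viewed, at most 13 in all, crops included, and the job is handed in when it is done.

```bash
ls; mkdir -p pics; cat > h.py <<'E'
import numpy as np, cv2
from scipy.spatial.transform import Rotation as R
from workcell import manip
def shot(name,fn=None):
    c=manip.get_calibration(name); im,d=manip.camera(name)
    if fn: cv2.imwrite('pics/'+fn,im[...,::-1])
    return c,im,d
def world(c,d,u=None,v=None):
    if u is None: v,u=np.mgrid[0:420,0:560]
    z=d[v,u] if np.ndim(u) else d
    p=np.stack([(u-c['cx'])/c['fx']*z,-(v-c['cy'])/c['fy']*z,-z*np.ones_like(u,float)],-1)
    return R.from_quat(c['orientation']).apply(p.reshape(-1,3)).reshape(p.shape)+c['xyz']
E
python3 - <<'E'
from h import *
for n in ['scene','top']:
    c,im,d=shot(n,n+'0.png'); print(n,{k:np.round(v,3) for k,v in c.items() if not isinstance(v,str)})
    W=world(c,d)
    for t in ['cartridge','holder','cartridge_bin','marker','stapler','blue_tray','yellow_tray','brown_tape','carton','masking_tape']:
        r=manip.trace(t,n)
        for q in r[:2]:
            m=q['pixels']&(d>0); P=W[m]
            if len(P)<5: continue
            hi=P[P[:,2]>np.percentile(P[:,2],95)-.006]
            xy=P[:,:2].astype(np.float32); rc=cv2.minAreaRect(xy)
            print(t,round(q['p'],2),q['box'],'med',np.round(np.median(P,0),3),'zmax',np.round(np.percentile(P[:,2],95),3),'top mean',np.round(hi.mean(0),3),'rect',np.round(rc[0],3),np.round(rc[1],3),round(rc[2],1), 'toprect',[np.round(x,3) for x in cv2.minAreaRect(hi[:,:2].astype(np.float32))])
    for t in ['marker_mid','cartridge','stapler']:
        print(t,[(round(q['p'],2),q['pixel']) for q in manip.tip_of(t,n)[:2]])
o=manip.get_obs(); print(o); print(manip.tip_reach)
E
```

```text
pics
scene {'fx': np.float64(533.646), 'fy': np.float64(533.646), 'cx': np.float64(290.232), 'cy': np.float64(212.699), 'xyz': array([-0.653,  0.618,  0.619]), 'orientation': array([-0.297,  0.471,  0.714, -0.425])}
cartridge 0.74 [263.7, 218.5, 293.1, 258.0] med [0.435 0.118 0.071] zmax 0.093 top mean [0.441 0.094 0.091] rect [0.497 0.042] [0.065 0.222] 44.9 toprect [array([0.445, 0.092]), array([0.054, 0.061]), np.float64(5.124)]
holder 0.84 [259.4, 213.3, 301.7, 265.4] med [0.416 0.093 0.035] zmax 0.09 top mean [0.438 0.092 0.089] rect [0.529 0.076] [0.101 0.27 ] 78.3 toprect [array([0.445, 0.092]), array([0.07 , 0.047]), np.float64(6.624)]
cartridge_bin 0.65 [274.0, 186.3, 312.5, 226.8] med [ 0.616 -0.065  0.035] zmax 0.089 top mean [ 0.617 -0.051  0.089] rect [ 0.717 -0.093] [0.112 0.325] 64.8 toprect [array([ 0.619, -0.047]), array([0.073, 0.099]), np.float64(0.301)]
cartridge_bin 0.37 [110.4, 249.1, 151.1, 270.9] med [0.584 0.431 0.016] zmax 0.025 top mean [0.592 0.429 0.024] rect [0.579 0.433] [0.099 0.208] 79.3 toprect [array([0.566, 0.44 ]), array([0.095, 0.168]), np.float6
[... 4870 characters left out ...]
_pos': array([-1.37157719,  0.33225421, -0.06468376,  1.46008631,  0.0216323 ,
        1.34990802, -0.08850114]), 'joint_velocities': array([-0.00113932, -0.00195275,  0.0010942 ,  0.00058881, -0.00024837,
       -0.00029822,  0.00058128]), 'tau': array([ 1.40321204e-04, -6.25223064e+01,  4.91560798e-02, -3.91820025e+01,
        1.64848636e-02,  1.92778120e-03, -9.39328913e-06]), 'position': array([0.13750994, 0.60970937, 0.24531016]), 'ee_rot': array([1.10685536e-01, 9.93855478e-01, 1.92455652e-05, 1.13095026e-05]), 'ft_force': array([ 0.38511182, -0.28885538,  0.12245927]), 'torque': array([ 0.01797111, -0.0221141 , -0.08382164]), 'grasp_force': 0.0, 'grip_width': 1.0004200659951616}
0.014
```

```bash
python3 -c "
import cv2
a=cv2.imread('pics/top0.png')[130:320,130:450];cv2.imwrite('pics/t1.png',cv2.resize(a,None,fx=2.5,fy=2.5,interpolation=cv2.INTER_CUBIC))"
```

```text
(no output)
```

View pics/t1.png

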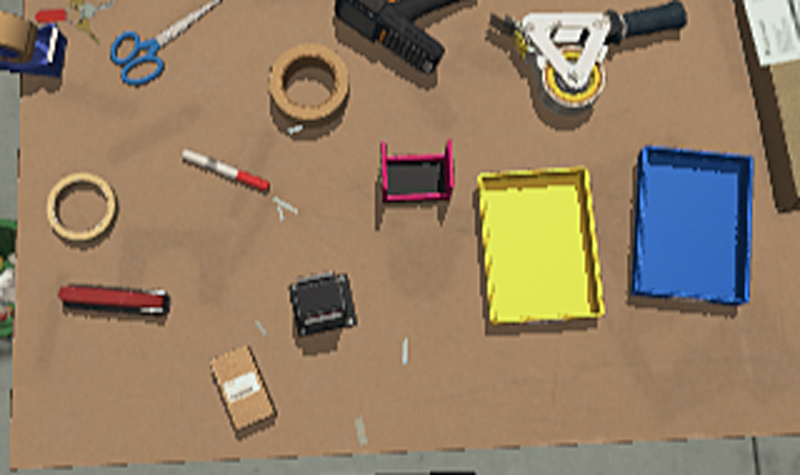

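View pics/scene0.png

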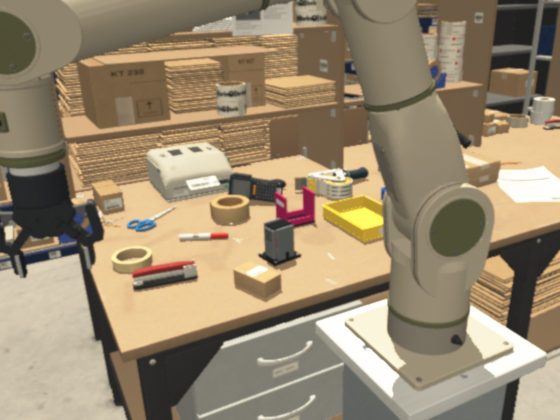

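```bash
cat >> h.py <<'E'
def go(x,y,z,yaw):
    "units to bring the TCP to x,y,z, pointing down, tool y at world angle yaw (deg)"
    o=manip.get_obs(); r=R.from_quat(o['ee_rot'])
    a=np.radians(yaw); Y=np.array([np.cos(a),np.sin(a),0]); Z=np.array([0,0,-1.])
    T=R.from_matrix(np.stack([np.cross(Y,Z),Y,Z],1))
    s=r.inv().apply(np.array([x,y,z])-o['position'])/.05
    t=np.degrees((r.inv()*T).as_rotvec())/8
    print('go',(x,y,z,yaw),'->',np.round(s,2),np.round(t,2),'clock',round(o['clock'],2),'at',np.round(o['position'],4),'f',np.round(o['ft_force'],1),'w',round(o['grip_width'],3),round(o['grasp_force'],1))
E
python3 -c "
from h import *
go(.648,.227,.19,-25)"
```

```text
go (0.648, 0.227, 0.19, -25) -> [-11.64  -5.22   1.11] [ 0.   -0.   12.79] clock 1.4 at [0.1375 0.6097 0.2453] f [ 0.4 -0.3  0.1] w 1.0 0.0
```

```bash
python3 -m pendant '[[-11.64,-5.22,1.1,0,0,12.8,0],[-11.64,-5.22,1.1,0,0,12.8,0],[-11.64,-5.22,1.1,0,0,12.8,0],[-11.64,-5.22,1.1,0,0,12.8,0],[-11.64,-5.22,1.1,0,0,12.8,0],[-11.64,-5.22,1.1,0,0,12.8,0],[-11.64,-5.22,1.1,0,0,12.8,0],[-11.64,-5.22,1.1,0,0,12.8,0],[-11.64,-5.22,1.1,0,0,12.8,0],[-11.64,-5.22,1.1,0,0,12.8,0]]' 40; python3 -c "
from h import *
go(.648,.227,.19,-25)"
```

```text
clock: 2.65
position: [0.6371, 0.2352, 0.1917]
ee_rot: [0.845, 0.535, 0.0, -0.0]
ft_force: [1.6, 1.3, 0.3]
grip_width: 0.503
grasp_force: 0.0
go (0.648, 0.227, 0.19, -25) -> [-0.06  0.27  0.03] [ 0.   -0.   -0.04] clock 2.65 at [0.6371 0.2352 0.1917] f [1.6 1.3 0.3] w 0.503 0.0
```

Look from close by.

```bash
cat >> h.py <<'E'
def meas(thing,cam='wrist',zlo=None,zhi=None,fn=None):
    c,im,d=shot(cam,fn); q=manip.trace(thing,cam)
    if not q: print('none');return
    q=q[0]; W=world(c,d); P=W[q['pixels']&(d>0)]
    if zlo is not None: P=P[(P[:,2]>zlo)&(P[:,2]<zhi)]
    rc=cv2.minAreaRect(P[:,:2].astype(np.float32))
    print(thing,cam,round(q['p'],2),q['box'],len(P),'z',np.round(np.percentile(P[:,2],[5,50,95]),3),'mean',np.round(P.mean(0),4),'rect',[np.round(x,4) for x in rc])
    return c,im,d,P
E
python3 - <<'E'
from h import *
meas('marker',zlo=.004,zhi=.04,fn='w1.png')
E
```

```text
marker wrist 0.8 [286.3, 113.3, 305.4, 259.3] 2477 z [0.011 0.015 0.017] mean [0.6488 0.229  0.0148] rect [array([0.6474, 0.2247]), array([0.134 , 0.0154]), np.float64(64.96)]
```

View pics/w1.png

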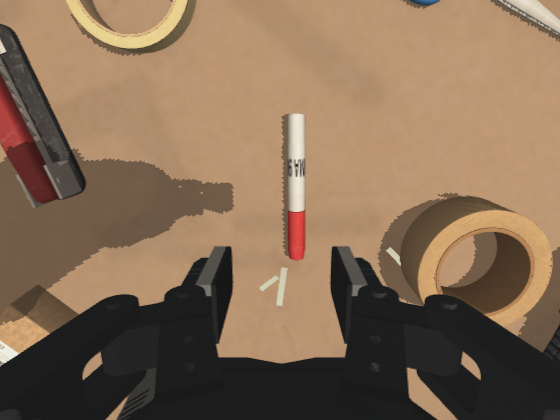

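```bash
python3 -c "
from h import *
go(.6475,.2252,.017,-25)"
```

```text
go (0.6475, 0.2252, 0.017, -25) -> [0.02 0.16 3.47] [ 0.02  0.03 -0.1 ] clock 2.75 at [0.6398 0.2284 0.1904] f [-0.5 -0.4 -0.3] w 0.501 0.0
```

```bash
python3 -m pendant '[[0,0,2.4,0,0,0,0],[0,0,2.4,0,0,0,0],[0,0,2.4,0,0,0,0],[0,0,2.4,0,0,0,0],[0,0,2.4,0,0,0,0],[0,0,2.4,0,0,0,0],[0,0,2.4,0,0,0,0],[0,0,2.4,0,0,0,0],[0,0,2.4,0,0,0,0],[0,0,2.4,0,0,0,0]]' ; python3 -c "
from h import *
go(.6475,.2250,.017,-25)"
```

```text
clock: 4.0
position: [0.6357, 0.2361, 0.0716]
ee_rot: [0.844, 0.537, -0.0, -0.0]
ft_force: [-0.7, -0.5, -0.3]
grip_width: 0.501
grasp_force: 0.0
go (0.6475, 0.225, 0.017, -25) -> [-0.1   0.31  1.09] [-0.    0.   -0.01] clock 4.0 at [0.6357 0.2361 0.0716] f [-0.7 -0.5 -0.3] w 0.501 0.0
```

```bash
python3 -m pendant '[[-0.1,0.31,0,0,0,0,0],[-0.1,0.31,0.4,0,0,0,0],[-0.1,0.31,0.8,0,0,0,0],[-0.1,0.31,1.09,0,0,0,0],[-0.1,0.31,1.09,0,0,0,0],[-0.1,0.31,1.09,0,0,0,-1],[-0.1,0.31,1.09,0,0,0,-1],[-0.1,0.31,1.09,0,0,0,-1],[-0.1,0.31,1.09,0,0,0,-1],[-0.1,0.31,1.09,0,0,0,-1]]' 40; python3 -c "
from h import *
go(.6475,.225,.20,-25)"
```

```text
clock: 5.25
position: [0.6481, 0.2253, 0.018]
ee_rot: [0.844, 0.537, 0.001, 0.0]
ft_force: [-1.5, 0.2, 6.6]
grip_width: 0.18
grasp_force: 40.8
go (0.6475, 0.225, 0.2, -25) -> [-0.01 -0.01 -3.64] [ 0.01 -0.01 -0.01] clock 5.25 at [0.6481 0.2253 0.018 ] f [-1.5  0.2  6.6] w 0.18 40.8
```

```bash
python3 -c "
from h import *
go(.538,-.43,.21,-98)"
```

```text
go (0.538, -0.43, 0.21, -98) -> [-12.8    3.57  -3.85] [-0.   -0.01  9.11] clock 5.25 at [0.6481 0.2253 0.018 ] f [-1.5  0.2  6.6] w 0.18 40.8
```

```bash
python3 -m pendant '[[0,0,-1.2,0,0,0,-1],[0,0,-2.4,0,0,0,-1],[0,0,-3.85,0,0,0,-1],[-12.8,3.57,-3.85,0,0,9.1,-1],[-12.8,3.57,-3.85,0,0,9.1,-1],[-12.8,3.57,-3.85,0,0,9.1,-1],[-12.8,3.57,-3.85,0,0,9.1,-1],[-12.8,3.57,-3.85,0,0,9.1,-1],[-12.8,3.57,-3.85,0,0,9.1,-1],[-12.8,3.57,-3.85,0,0,9.1,-1]]' ; python3 -c "
from h import *
go(.538,-.43,.15,-98)"
```

```text
clock: 6.5
position: [0.5746, -0.2079, 0.2063]
ee_rot: [0.997, -0.071, 0.0, -0.0]
ft_force: [0.5, 0.3, -0.1]
grip_width: 0.178
grasp_force: 40.1
go (0.538, -0.43, 0.15, -98) -> [-0.09  4.5   1.12] [-0.   -0.   -0.02] clock 6.5 at [ 0.5746 -0.2079  0.2063] f [ 0.5  0.3 -0.1] w 0.178 40.1
```

```bash
python3 -m pendant '[[-0.1,4.5,0,0,0,0,-1],[-0.1,4.5,0,0,0,0,-1],[-0.1,4.5,0,0,0,0,-1],[-0.1,4.5,0,0,0,0,-1],[-0.1,4.5,1.1,0,0,0,-1],[-0.1,4.5,1.8,0,0,0,-1],[-0.1,4.5,1.8,0,0,0,-1],[-0.1,4.5,1.8,0,0,0,-1],[-0.1,4.5,1.8,0,0,0,-1],[-0.1,4.5,1.8,0,0,0,-1]]' ; python3 -c "
from h import *
meas('blue_tray','top',zlo=.03,zhi=.055)
go(.538,-.43,.024,-98)"
```

```text
clock: 7.75
position: [0.5398, -0.4288, 0.1175]
ee_rot: [0.998, -0.069, 0.001, 0.0]
ft_force: [-0.0, 0.2, 0.4]
grip_width: 0.177
grasp_force: 40.1
blue_tray top 0.72 [151.4, 240.1, 198.6, 257.7] 280 z [0.035 0.043 0.048] mean [0.4686 0.3775 0.0424] rect [array([0.4676, 0.383 ]), array([0.1461, 0.0277]), np.float64(83.855)]
go (0.538, -0.43, 0.024, -98) -> [-0.03  0.03  1.86] [ 0.   -0.01  0.01] clock 7.85 at [ 0.5396 -0.4286  0.1169] f [ 0.3 -0.1 -0. ] w 0.176 40.1
```

```bash
python3 -m pendant '[[0,0,0.7,0,0,0,-1],[0,0,1.3,0,0,0,-1],[0,0,1.86,0,0,0,-1],[0,0,1.86,0,0,0,-1],[0,0,1.86,0,0,0,-0.2],[0,0,1.86,0,0,0,-0.2],[0,0,1.86,0,0,0,-0.2],[0,0,0.8,0,0,0,-0.2],[0,0,-0.4,0,0,0,0.2],[0,0,-1.6,0,0,0,0.2]]' ; python3 - <<'E'
from h import *
meas('marker',fn='w2.png')
go(.466,.382,.16,-6)
E
```

```text
clock: 9.1
position: [0.5391, -0.4284, 0.1983]
ee_rot: [0.998, -0.069, 0.0, -0.0]
ft_force: [0.8, -0.7, -0.4]
grip_width: 0.603
grasp_force: 0.0
marker wrist 0.8 [273.8, 109.7, 293.5, 255.6] 2456 z [0.016 0.019 0.021] mean [ 0.5423 -0.4298  0.0189] rect [array([ 0.539 , -0.4297]), array([0.0165, 0.132 ]), np.float64(82.3848)]
go (0.466, 0.382, 0.16, -6) -> [ -3.73 -15.9    0.77] [  0.08  -0.02 -11.49] clock 9.2 at [ 0.5409 -0.431   0.2041] f [ 0.8 -0.1 -0.1] w 0.598 0.0
```

View pics/w2.png

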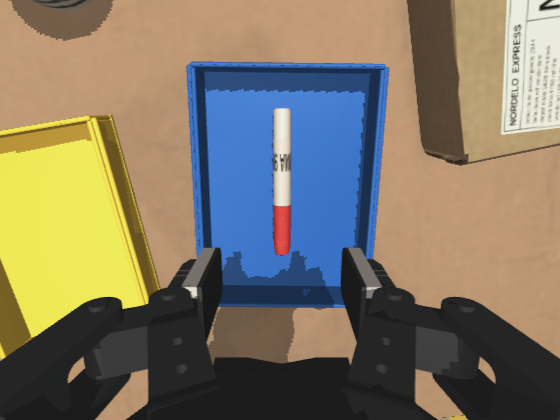

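```bash
python3 -m pendant '[[-3.73,-15.9,0,0,0,-11.5,0.5],[-3.73,-15.9,0,0,0,-11.5,0.5],[-3.73,-15.9,0,0,0,-11.5,0.5],[-3.73,-15.9,0,0,0,-11.5,0.5],[-3.73,-15.9,0,0,0,-11.5,0.5],[-3.73,-15.9,0,0,0,-11.5,0.5],[-3.73,-15.9,0,0,0,-11.5,0.5],[-3.73,-15.9,0,0,0,-11.5,0.5],[-3.73,-15.9,0,0,0,-11.5,0.5],[-3.73,-15.9,0,0,0,-11.5,0.5]]' ; python3 -c "
from h import *
go(.466,.382,.16,-6)"
```

```text
clock: 10.45
position: [0.4812, 0.1957, 0.1966]
ee_rot: [0.742, 0.67, 0.001, -0.0]
ft_force: [2.4, 0.6, 0.3]
grip_width: 0.749
grasp_force: 0.0
go (0.466, 0.382, 0.16, -6) -> [ 3.68 -0.68  0.74] [ 0.   -0.01  0.02] clock 10.45 at [0.4812 0.1957 0.1966] f [2.4 0.6 0.3] w 0.749 0.0
```

```bash
python3 -m pendant '[[3.68,-0.68,0,0,0,0,0.5],[3.68,-0.68,0,0,0,0,0.5],[3.68,-0.68,0,0,0,0,0.5],[3.68,-0.68,0,0,0,0,0.5],[3.68,-0.68,0,0,0,0,0.5],[3.68,-0.68,0,0,0,0,0.5],[3.68,-0.68,0,0,0,0,0.5],[3.68,-0.68,0,0,0,0,0.5],[3.68,-0.68,0,0,0,0,0.5],[3.68,-0.68,0,0,0,0,0.5]]' ; python3 - <<'E'
from h import *
r=meas('stapler',fn='w3.png')
c,im,d,P=r
for lo,hi in [(.004,.024),(.024,.035),(.035,.05)]:
    Q=P[(P[:,2]>lo)&(P[:,2]<hi)]
    if len(Q)>20: print(lo,hi,len(Q),[np.round(x,4) for x in cv2.minAreaRect(Q[:,:2].astype(np.float32))])
go(.466,.382,.02,-6)
E
```

```text
clock: 11.7
position: [0.4668, 0.3803, 0.1962]
ee_rot: [0.743, 0.67, 0.0, -0.0]
ft_force: [1.1, -0.6, 0.5]
grip_width: 0.753
grasp_force: 0.0
noneTraceback (most recent call last):
  File "<stdin>", line 3, in <module>
TypeError: cannot unpack non-iterable NoneType object
```

View pics/w3.png

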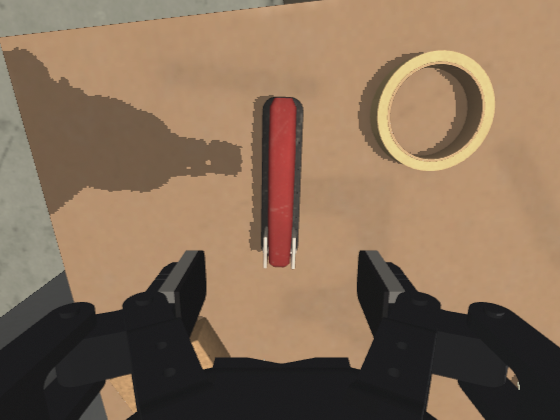

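```bash
python3 - <<'E'
from h import *
c,im,d=shot('wrist'); W=world(c,d)
P=W[85:275,250:312].reshape(-1,3)
for lo,hi in [(.006,.06),(.008,.022),(.024,.036),(.038,.055)]:
    Q=P[(P[:,2]>lo)&(P[:,2]<hi)]
    if len(Q)>20: print(lo,hi,len(Q),[np.round(x,4) for x in cv2.minAreaRect(Q[:,:2].astype(np.float32))])
print(np.round(W[180,[240,264,268,282,297,300,320]],4))
go(.467,.382,.02,-6)
E
```

```text
0.006 0.06 6398 [array([0.4667, 0.3827]), array([0.1476, 0.036 ]), np.float64(82.6599)]
0.008 0.022 1258 [array([0.4668, 0.3835]), array([0.1458, 0.0354]), np.float64(82.725)]
0.024 0.036 114 [array([0.4653, 0.3826]), array([0.1443, 0.0296]), np.float64(84.0576)]
0.038 0.055 4057 [array([0.4652, 0.383 ]), array([0.1418, 0.0263]), np.float64(83.8757)]
[[ 4.282e-01  3.858e-01 -5.000e-04]
 [ 4.513e-01  3.852e-01  8.500e-03]
 [ 4.549e-01  3.847e-01  8.200e-03]
 [ 4.683e-01  3.904e-01  4.400e-02]
 [ 4.813e-01  3.819e-01  7.600e-03]
 [ 4.840e-01  3.817e-01  8.000e-03]
 [ 5.028e-01  3.785e-01  1.700e-03]]
go (0.467, 0.382, 0.02, -6) -> [0.03 0.   3.52] [-0.   -0.    0.01] clock 11.85 at [0.4667 0.3803 0.1962] f [-1.  -0.5 -0.6] w 0.746 0.0
```

```bash
python3 -m pendant '[[0.05,0,1.1,0,0,0,0.2],[0.05,0,2.2,0,0,0,0.2],[0.05,0,2.9,0,0,0,0.2],[0.05,0,3.38,0,0,0,0.2],[0.05,0,3.38,0,0,0,0.2],[0.05,0,3.38,0,0,0,-1],[0.05,0,3.38,0,0,0,-1],[0.05,0,3.38,0,0,0,-1],[0.05,0,3.38,0,0,0,-1],[0.05,0,3.38,0,0,0,-1]]' 60 ; python3 -c "
from h import *
go(.518,-.214,.22,-87)"
```

```text
clock: 13.1
position: [0.4677, 0.3835, 0.0288]
ee_rot: [0.743, 0.67, 0.001, -0.0]
ft_force: [-1.0, -1.1, 6.2]
grip_width: 0.232
grasp_force: 58.6
go (0.518, -0.214, 0.22, -87) -> [-11.78   2.24  -3.85] [-0.   -0.02 10.14] clock 13.1 at [0.4677 0.3835 0.0288] f [-1.  -1.1  6.2] w 0.232 58.6
```

```bash
python3 -m pendant '[[0,0,-1.0,0,0,0,-1],[0,0,-2.2,0,0,0,-1],[0,0,-3.4,0,0,0,-1],[-11.78,2.24,-3.85,0,0,10.1,-1],[-11.78,2.24,-3.85,0,0,10.1,-1],[-11.78,2.24,-3.85,0,0,10.1,-1],[-11.78,2.24,-3.85,0,0,10.1,-1],[-11.78,2.24,-3.85,0,0,10.1,-1],[-11.78,2.24,-3.85,0,0,10.1,-1],[-11.78,2.24,-3.85,0,0,10.1,-1]]' ; python3 -c "
from h import *
go(.518,-.214,.12,-87)"
```

```text
clock: 14.35
position: [0.5037, -0.0547, 0.2141]
ee_rot: [0.997, 0.075, 0.0, -0.001]
ft_force: [1.9, 0.6, -2.9]
grip_width: 0.231
grasp_force: 59.7
go (0.518, -0.214, 0.12, -87) -> [-0.19  3.19  1.88] [-0.01 -0.01  0.69] clock 14.35 at [ 0.5037 -0.0547  0.2141] f [ 1.9  0.6 -2.9] w 0.231 59.7
```

```bash
python3 -m pendant '[[-0.19,3.19,0,0,0,0.7,-1],[-0.19,3.19,0,0,0,0.7,-1],[-0.19,3.19,0,0,0,0.7,-1],[-0.19,3.19,0.8,0,0,0.7,-1],[-0.19,3.19,1.6,0,0,0.7,-1],[-0.19,3.19,2.2,0,0,0.7,-1],[-0.19,3.19,2.2,0,0,0.7,-1],[-0.19,3.19,2.2,0,0,0.7,-1],[-0.19,3.19,2.2,0,0,0.7,-1],[-0.19,3.19,2.2,0,0,0.7,-1]]' ; python3 - <<'E'
from h import *
c,im,d=shot('wrist','w4.png')
go(.518,-.214,.0345,-87)
E
```

```text
clock: 15.6
position: [0.5198, -0.2119, 0.1045]
ee_rot: [1.0, 0.029, 0.001, -0.0]
ft_force: [0.2, 0.3, -2.2]
grip_width: 0.237
grasp_force: 59.7
go (0.518, -0.214, 0.0345, -87) -> [-0.04  0.04  1.4 ] [-0.   -0.01  0.04] clock 15.65 at [ 0.5197 -0.2118  0.1043] f [ 0.3  1.  -2.2] w 0.232 59.7
```

View pics/w4.png

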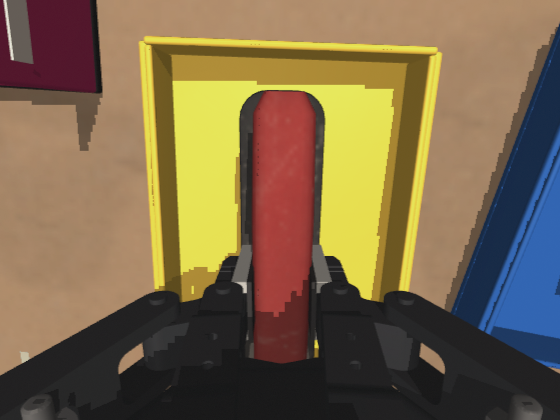

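```bash
python3 -m pendant '[[0,0,0.6,0,0,0,-1],[0,0,1.1,0,0,0,-1],[0,0,1.3,0,0,0,-1],[0,0,1.42,0,0,0,-1],[0,0,1.42,0,0,0,-1],[0,0,1.42,0,0,0,0.1],[0,0,1.42,0,0,0,0.1],[0,0,1.42,0,0,0,0.1],[0,0,0.9,0,0,0,0.1],[0,0,0.2,0,0,0,0.1]]' ; python3 -c "
from h import *
go(.449,.093,.20,-82)"
```

```text
clock: 16.9
position: [0.5187, -0.2117, 0.0938]
ee_rot: [1.0, 0.029, -0.001, -0.0]
ft_force: [0.7, -0.2, 0.2]
grip_width: 0.552
grasp_force: 0.0
go (0.449, 0.093, 0.2, -82) -> [-1.05 -6.16 -2.12] [-0.    0.01 -0.59] clock 16.9 at [ 0.5187 -0.2117  0.0938] f [ 0.7 -0.2  0.2] w 0.552 0.0
```

```bash
python3 -m pendant '[[0,0,-1.2,0,0,0,0.2],[0,0,-2.4,0,0,0,1],[-1.05,-6.16,-3.12,0,0,-0.6,1],[-1.05,-6.16,-3.12,0,0,-0.6,1],[-1.05,-6.16,-3.12,0,0,-0.6,1],[-1.05,-6.16,-3.12,0,0,-0.6,1],[-1.05,-6.16,-3.12,0,0,-0.6,1],[-1.05,-6.16,-3.12,0,0,-0.6,1],[-1.05,-6.16,-3.12,0,0,-0.6,1],[-1.05,-6.16,-3.12,0,0,-0.6,1]]' ; python3 - <<'E'
from h import *
r=meas('cartridge',fn='w5.png',zlo=.08,zhi=.105)
P=r[3]; Q=P[P[:,2]>.088]; print([np.round(x,4) for x in cv2.minAreaRect(Q[:,:2].astype(np.float32))])
r=meas('holder',zlo=.082,zhi=.105)
meas('stapler','top',zlo=.03,zhi=.06)
go(.449,.093,.2,-82)
E
```

```text
clock: 18.15
position: [0.4495, 0.0911, 0.2495]
ee_rot: [0.998, 0.069, -0.0, 0.0]
ft_force: [0.8, -0.7, 0.3]
grip_width: 1.002
grasp_force: 0.0
cartridge wrist 0.82 [240.1, 162.1, 318.7, 217.0] 3619 z [0.086 0.092 0.093] mean [0.4489 0.0924 0.0913] rect [array([0.4491, 0.0931]), array([0.0474, 0.0639]), np.float64(9.5658)]
[array([0.4498, 0.0929]), array([0.0461, 0.061 ]), np.float64(9.4007)]
holder wrist 0.66 [238.6, 139.3, 320.4, 228.2] 1066 z [0.084 0.092 0.093] mean [0.4463 0.092  0.0907] rect [array([0.4466, 0.092 ]), array([0.0621, 0.0496]), np.float64(9.2392)]
stapler top 0.97 [336.7, 203.4, 351.3, 249.0] 276 z [0.038 0.046 0.052] mean [ 0.517  -0.2099  0.046 ] rect [array([ 0.5226, -0.2091]), array([0.1454, 0.0286]), np.float64(2.8416)]
go (0.449, 0.093, 0.2, -82) -> [-0.   -0.02  0.99] [-0.    0.    0.01] clock 18.45 at [0.4493 0.0922 0.2495] f [-0.5 -0.5  0.8] w 1.001 0.0
```

View pics/w5.png

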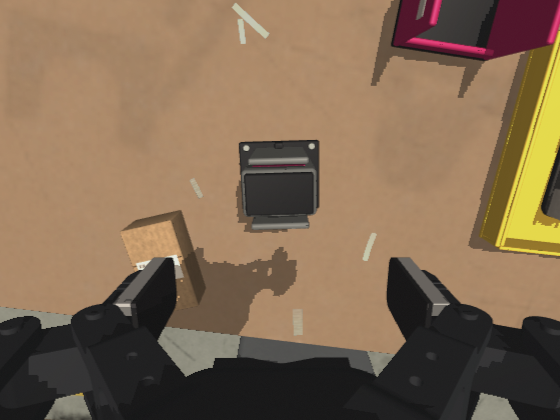

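```bash
python3 -m pendant '[[0,-0.02,1.2,0,0,-0.12,1],[0,-0.02,2.3,0,0,-0.12,1],[0,-0.02,3.2,0,0,-0.12,1],[0,-0.02,3.9,0,0,-0.12,1],[0,-0.02,3.9,0,0,-0.12,1],[0,-0.02,3.9,0,0,-0.12,1],[0,-0.02,3.9,0,0,-0.12,-1],[0,-0.02,3.9,0,0,-0.12,-1],[0,-0.02,3.9,0,0,-0.12,-1],[0,-0.02,3.9,0,0,-0.12,-1]]' 40 ; python3 -c "
from h import *
go(.465,-.05,.185,-91)"
```

```text
clock: 19.7
position: [0.4501, 0.0941, 0.0561]
ee_rot: [0.997, 0.079, 0.001, -0.001]
ft_force: [-1.6, 0.2, 8.6]
grip_width: 0.746
grasp_force: 43.5
go (0.465, -0.05, 0.185, -91) -> [-0.15  2.89 -2.58] [-0.01 -0.02  1.26] clock 19.7 at [0.4501 0.0941 0.0561] f [-1.6  0.2  8.6] w 0.746 43.5
```

```bash
python3 -m pendant '[[0,0,-0.5,0,0,0,-1],[0,0,-1.1,0,0,0,-1],[0,0,-1.7,0,0,0,-1],[0,0,-2.3,0,0,0,-1],[0,0,-2.6,0,0,0,-1],[-0.15,2.9,-2.6,0,0,1.26,-1],[-0.15,2.9,-2.6,0,0,1.26,-1],[-0.15,2.9,-2.6,0,0,1.26,-1],[-0.15,2.9,-2.6,0,0,1.26,-1],[-0.15,2.9,-2.6,0,0,1.26,-1]]' ; python3 - <<'E'
from h import *
meas('cartridge','scene',fn='s6.png'); im=cv2.imread('pics/s6.png')[120:300,200:400]
cv2.imwrite('pics/s6c.png',cv2.resize(im,None,fx=3,fy=3))
go(.465,-.05,.0495,-91)
E
```

```text
clock: 20.95
position: [0.4643, -0.0497, 0.1844]
ee_rot: [1.0, -0.008, -0.0, -0.0]
ft_force: [0.4, 0.8, -0.6]
grip_width: 0.746
grasp_force: 45.0
cartridge scene 0.95 [310.1, 158.4, 341.1, 197.5] 851 z [0.143 0.181 0.22 ] mean [ 0.443  -0.0448  0.1818] rect [array([ 0.4543, -0.0504]), array([0.0672, 0.047 ]), np.float64(87.3383)]
go (0.465, -0.05, 0.0495, -91) -> [0.01 0.01 2.7 ] [-0.    0.    0.01] clock 21.05 at [ 0.4644 -0.0495  0.1844] f [ 0.7 -0.  -1.9] w 0.741 45.0
```

View pics/s6c.png

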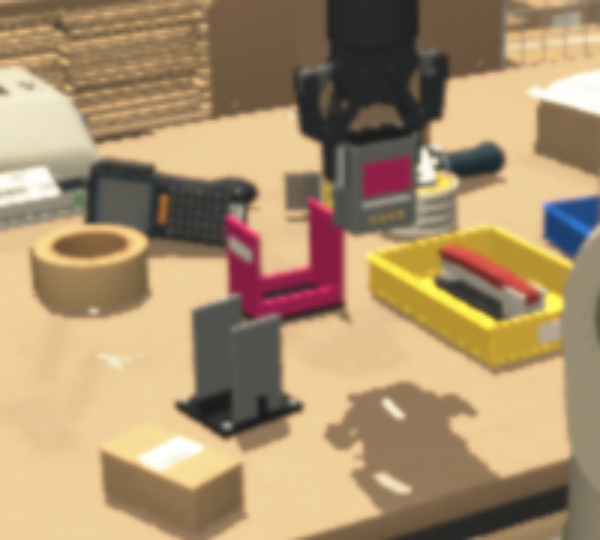

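```bash
python3 -m pendant '[[0,0,0.8,0,0,0,-1],[0,0,1.6,0,0,0,-1],[0,0,2.2,0,0,0,-1],[0,0,2.5,0,0,0,-1],[0,0,2.6,0,0,0,-1],[0,0,2.65,0,0,0,-1],[0,0,2.68,0,0,0,-1],[0,0,2.7,0,0,0,-1],[0,0,2.7,0,0,0,-1],[0,0,2.7,0,0,0,-1]]' ; python3 -c "
from h import *
go(.465,-.05,.048,-91)"
```

```text
clock: 22.3
position: [0.4646, -0.0507, 0.0497]
ee_rot: [1.0, -0.009, 0.0, -0.0]
ft_force: [-0.7, -0.1, -1.4]
grip_width: 0.742
grasp_force: 45.0
go (0.465, -0.05, 0.048, -91) -> [ 0.01 -0.01  0.03] [-0. -0. -0.] clock 22.3 at [ 0.4646 -0.0507  0.0497] f [-0.7 -0.1 -1.4] w 0.742 45.0
```

```bash
python3 -m pendant '[[0,0,0.01,0,0,0,-1],[0,0,0.02,0,0,0,-1],[0,0,0.03,0,0,0,-1],[0,0,0.03,0,0,0,-1],[0,0,0.04,0,0,0,-1],[0,0,0.04,0,0,0,-1],[0,0,0.04,0,0,0,-1],[0,0,0.04,0,0,0,-1],[0,0,0.04,0,0,0,-1],[0,0,0.04,0,0,0,-1]]' ; python3 -c "
from h import *
go(.465,-.05,.048,-91)
for i in range(1):
  r=meas('cartridge','scene')
"
```

```text
clock: 23.55
position: [0.4645, -0.0508, 0.0481]
ee_rot: [1.0, -0.009, -0.0, -0.0]
ft_force: [-5.4, -0.2, 12.3]
grip_width: 0.743
grasp_force: 46.5
go (0.465, -0.05, 0.048, -91) -> [ 0.01 -0.02  0.  ] [-0.  0. -0.] clock 23.55 at [ 0.4645 -0.0508  0.0481] f [-5.4 -0.2 12.3] w 0.743 46.5
cartridge scene 0.62 [310.6, 208.9, 337.1, 245.0] 813 z [0.007 0.047 0.084] mean [ 0.4449 -0.047   0.0475] rect [array([ 0.5036, -0.0945]), array([0.0689, 0.2018]), np.float64(47.1309)]
```

```bash
python3 -m pendant '[[0,0,0.02,0,0,0,-1],[0,0,0.02,0,0,0,-1],[0,0,0.02,0,0,0,1],[0,0,0.02,0,0,0,1],[0,0,0.02,0,0,0,1],[0,0,0.02,0,0,0,1],[0,0,-0.8,0,0,0,1],[0,0,-2.0,0,0,0,1],[0,0,-3.2,0,0,0,1],[0,0,-4.0,0,0,0,1]]' ; python3 - <<'E'
from h import *
r=meas('cartridge',zlo=.07,zhi=.1)
go(.465,-.05,.24,-1)
E
```

```text
clock: 24.9
position: [0.4649, -0.051, 0.2503]
ee_rot: [1.0, -0.009, 0.001, -0.001]
ft_force: [1.1, 0.4, -0.6]
grip_width: 1.001
grasp_force: 0.0
cartridge wrist 0.92 [245.0, 159.5, 320.5, 215.8] 3411 z [0.078 0.084 0.086] mean [ 0.4634 -0.0512  0.0832] rect [array([ 0.4615, -0.0515]), array([0.0646, 0.0415]), np.float64(89.104)]
go (0.465, -0.05, 0.24, -1) -> [-0.03 -0.02  0.23] [  0.02  -0.05 -11.25] clock 25.0 at [ 0.4664 -0.0509  0.2516] f [ 0.3  0.7 -0.6] w 1.001 0.0
```

```bash
python3 -m pendant '[[0,0,0,0,0,-11.25,0.6],[0,0,0,0,0,-11.25,0.6],[0,0,0,0,0,-11.25,0.6],[0,0,0,0,0,-11.25,0.6],[0,0,0,0,0,-11.25,0.6],[0,0,0,0,0,-11.25,0.6],[0,0,0,0,0,-11.25,0.6],[0,0,0,0,0,-11.25,0.6],[0,0,0,0,0,-11.25,0.6],[0,0,0,0,0,-11.25,0.6]]' ; python3 - <<'E'
from h import *
c,im,d,P=meas('cartridge',zlo=.07,zhi=.1,fn='w7.png')
W=world(c,d)
meas('cartridge_bin','top',zlo=.08,zhi=.11)
go(.4635,-.051,.052,-1)
E
```

```text
clock: 26.25
position: [0.4642, -0.0508, 0.2469]
ee_rot: [0.714, 0.701, -0.0, -0.0]
ft_force: [0.0, -0.3, -0.6]
grip_width: 0.802
grasp_force: 0.0
cartridge wrist 0.96 [252.4, 144.6, 302.9, 221.0] 3469 z [0.078 0.084 0.085] mean [ 0.4615 -0.0482  0.0832] rect [array([ 0.4613, -0.0502]), array([0.0632, 0.042 ]), np.float64(89.0737)]
cartridge_bin top 0.57 [284.7, 189.4, 287.4, 208.7] 28 z [0.089 0.095 0.1  ] mean [ 0.6159 -0.0011  0.0948] rect [array([ 0.6172, -0.0013]), array([0.0034, 0.0457]), np.float64(87.4524)]
go (0.4635, -0.051, 0.052, -1) -> [-0.   -0.02  3.91] [-0.    0.   -0.01] clock 26.45 at [ 0.4644 -0.0508  0.2473] f [ 0.2  0.4 -0.2] w 0.801 0.0
```

View pics/w7.png

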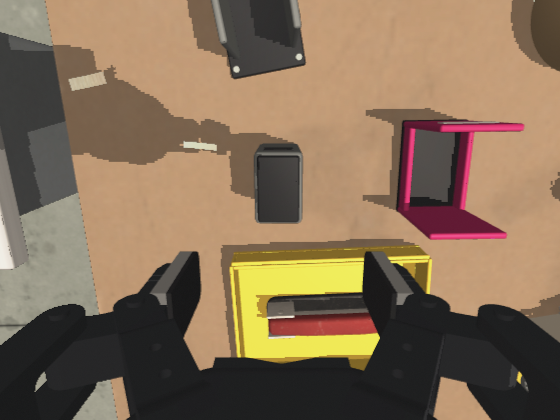

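```bash
python3 -m pendant '[[0,-0.04,1.2,0,0,0,0.8],[0,-0.04,2.3,0,0,0,0.8],[0,-0.04,3.2,0,0,0,0.8],[0,-0.04,3.85,0,0,0,0.8],[0,-0.04,3.85,0,0,0,0.8],[0,-0.04,3.85,0,0,0,0.8],[0,-0.04,3.85,0,0,0,-1],[0,-0.04,3.85,0,0,0,-1],[0,-0.04,3.85,0,0,0,-1],[0,-0.04,3.85,0,0,0,-1]]' 40; python3 -c "
from h import *
go(.5,-.05,.2,-1)
"
```

```text
clock: 27.7
position: [0.4632, -0.0505, 0.0561]
ee_rot: [0.713, 0.701, 0.001, 0.0]
ft_force: [-1.5, 0.6, 8.9]
grip_width: 0.49
grasp_force: 39.6
go (0.5, -0.05, 0.2, -1) -> [ 0.03  0.74 -2.88] [ 0.01 -0.01 -0.  ] clock 27.7 at [ 0.4632 -0.0505  0.0561] f [-1.5  0.6  8.9] w 0.49 39.6
```

Gripped at 42 mm. Lift clear, and measure the bin once more from close by.

```bash
python3 -m pendant '[[0,0,-0.6,0,0,0,-1],[0,0,-1.3,0,0,0,-1],[0,0,-2.0,0,0,0,-1],[0,0,-2.8,0,0,0,-1],[0,0,-2.8,0,0,0,-1],[0,0,-2.8,0,0,0,-1],[0,0,-2.8,0,0,0,-1],[0,0,-2.8,0,0,0,-1],[0,0,-2.8,0,0,0,-1],[0,0,-2.8,0,0,0,-1]]'; python3 - <<'E'
from h import *
c,im,d=shot('wrist','w8.png'); W=world(c,d)
def rep(W,nm):
    P=W.reshape(-1,3); b=(P[:,0]>.56)&(P[:,0]<.69)&(P[:,1]>-.12)&(P[:,1]<.03)
    for lo,hi in [(.09,.1),(.02,.028),(.005,.012)]:
        Q=P[b&(P[:,2]>lo)&(P[:,2]<hi)]
        if len(Q)>10: print(nm,lo,len(Q),[np.round(x,4) for x in cv2.minAreaRect(Q[:,:2].astype(np.float32))],Q.min(0).round(4),Q.max(0).round(4))
    for s,(a,e) in {'L':(-.03,.03),'R':(-.12,-.065)}.items():
        Q=P[b&(P[:,2]>.05)&(P[:,2]<.1)&(P[:,1]>a)&(P[:,1]<e)]
        if len(Q)>10: print(nm,s,len(Q),np.percentile(Q,[2,50,98],axis=0).round(4).tolist())
rep(W,'wrist')
for n in ['top','scene']:
    c,im,d=shot(n); rep(world(c,d),n)
go(.622,-.049,.2,-1)
E
```

```text
clock: 28.95
position: [0.4624, -0.0508, 0.1949]
ee_rot: [0.713, 0.701, -0.0, -0.0]
ft_force: [-0.0, 0.2, -2.4]
grip_width: 0.487
grasp_force: 41.5
wrist 0.09 1656 [array([ 0.6218, -0.047 ]), array([0.0662, 0.096 ]), np.float64(0.1889)] [ 0.5886 -0.095   0.09  ] [0.6551 0.001  0.0961]
wrist 0.02 1804 [array([ 0.6211, -0.0463]), array([0.0659, 0.0948]), np.float64(0.5468)] [ 0.5886 -0.094   0.02  ] [0.6545 0.001  0.028 ]
wrist 0.005 5100 [array([ 0.6211, -0.0465]), array([0.0969, 0.0653]), np.float64(89.6124)] [ 0.5884 -0.0947  0.005 ] [0.6541 0.002  0.012 ]
wrist L 1350 [[0.5891, -0.0049, 0.0541], [0.6095, -0.001, 0.0929], [0.6416, 0.0019, 0.0954]]
wrist R 2666 [[0.5891, -0.094, 0.0516], [0.6193, -0.0893, 0.081], [0.652, -0.0886, 0.095]]
top 0.09 51 [array([ 0.6266, -0.046 ]), array([0.0636, 0.0953]), np.float64(0.5105)] [ 0.5944 -0.0934  0.0903] [0.6588 0.0013 0.0993]
top 0.02 36 [array([ 0.642 , -0.0307]), array([0.0491, 0.1087]), np.float64(36.263)] [ 0.5932 -0.0874  0.0207] [0.658  0.0014 0.0278]
top 0.005 106 [array([ 0.6255, -0.0456]), array([0.1269, 0.1458]), np.float64(0.6807
[... 264 characters left out ...]
.0471]), array([0.0635, 0.0963]), np.float64(0.2222)] [ 0.5861 -0.0952  0.09  ] [0.6499 0.0011 0.0958]
scene 0.02 140 [array([ 0.6193, -0.046 ]), array([0.0974, 0.072 ]), np.float64(88.3444)] [ 0.5827 -0.0951  0.02  ] [0.6565 0.002  0.0278]
scene 0.005 145 [array([ 0.6175, -0.0462]), array([0.0683, 0.0984]), np.float64(2.1451)] [ 0.5828 -0.0965  0.005 ] [0.6522 0.0024 0.0119]
scene L 166 [[0.5862, -0.0049, 0.052], [0.6135, -0.0008, 0.0745], [0.6498, 0.0018, 0.0943]]
scene R 170 [[0.5862, -0.0949, 0.0509], [0.6188, -0.0911, 0.0717], [0.6501, -0.088, 0.0942]]
go (0.622, -0.049, 0.2, -1) -> [ 0.09  3.19 -0.1 ] [-0. -0. -0.] clock 29.1 at [ 0.4625 -0.0507  0.1951] f [ 0.1 -1.2 -1.2] w 0.485 41.5
```

View pics/w8.png

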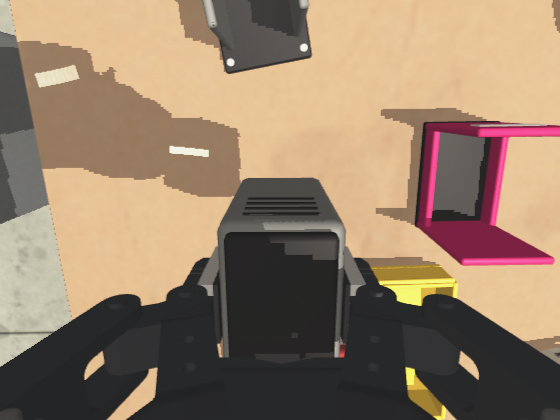

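```bash
python3 -m pendant '[[-0.07,3.2,0,0,0,-0.15,-1],[-0.07,3.2,0,0,0,-0.15,-1],[-0.07,3.2,0,0,0,-0.15,-1],[-0.07,3.2,0,0,0,-0.15,-1],[-0.07,3.2,0,0,0,-0.15,-1],[-0.07,3.2,0,0,0,-0.15,-1],[-0.07,3.2,0,0,0,-0.15,-1],[-0.07,3.2,0,0,0,-0.15,-1],[-0.07,3.2,0,0,0,-0.15,-1],[-0.07,3.2,0,0,0,-0.15,-1]]'; python3 - <<'E'
from h import *
for n in ['scene','wrist']:
    r=meas('cartridge',n,fn=n+'9.png')
    if r:
        P=r[3]; 
        for lo,hi in [(.14,.16),(.16,.20),(.205,.23)]:
            Q=P[(P[:,2]>lo)&(P[:,2]<hi)]
            if len(Q)>5: print(n,lo,len(Q),np.percentile(Q,[3,25,50,75,97],axis=0).round(4)[:,:2].tolist())
go(.622,-.0467,.066,0)
E
```

```text
clock: 30.35
position: [0.6224, -0.057, 0.1952]
ee_rot: [0.706, 0.708, 0.0, -0.0]
ft_force: [0.4, -0.3, -0.9]
grip_width: 0.489
grasp_force: 41.7
cartridge scene 0.59 [287.5, 144.7, 309.3, 177.8] 630 z [0.146 0.178 0.222] mean [ 0.6072 -0.0494  0.1811] rect [array([ 0.909 , -0.2063]), array([0.0707, 0.727 ]), np.float64(62.9996)]
scene 0.14 154 [[0.5953, -0.0862], [0.5988, -0.0682], [0.6011, -0.0502], [0.6041, -0.0317], [0.6277, -0.0262]]
scene 0.16 297 [[0.5965, -0.0883], [0.5994, -0.0718], [0.6016, -0.0428], [0.6054, -0.0287], [0.6313, -0.0259]]
scene 0.205 140 [[0.5969, -0.0864], [0.6012, -0.0484], [0.6041, -0.039], [0.6211, -0.0305], [0.6369, -0.0262]]
cartridge wrist 0.65 [217.4, 178.9, 346.2, 362.0] 20984 z [0.174 0.223 0.224] mean [ 0.6223 -0.0433  0.2155] rect [array([ 0.6077, -0.0659]), array([0.1215, 0.079 ]), np.float64(15.1997)]
wrist 0.14 475 [[0.6036, -0.0268], [0.6122, -0.026], [0.6217, -0.0259], [0.6314, -0.0258], [0.6405, -0.0256]]
wrist 0.16 2050 [[0.6039, -0.0267], [0.6125, -0.026], [0.6222, -0.0258], [0.6316, -0.0257], [0.6403, -0.0253]]
wrist 0.205 18015 [[0.6034, -0.0712], [0.6128, -0.0582], [0.6223, -0.0448], [0.6319, -0.0326], [0.6413, -0.0258]]
go (0.622, -0.0467, 0.066, 0) -> [ 0.21 -0.01  2.58] [-0.   -0.    0.02] clock 30.55 at [ 0.6224 -0.0571  0.195 ] f [-0.2  0.2 -0.9] w 0.486 41.7
```

```bash
python3 -m pendant '[[0.21,-0.01,0,0,0,0,-1],[0.21,-0.01,0,0,0,0,-1],[0.21,-0.01,0.6,0,0,0,-1],[0.21,-0.01,1.2,0,0,0,-1],[0.21,-0.01,1.8,0,0,0,-1],[0.21,-0.01,2.2,0,0,0,-1],[0.21,-0.01,2.4,0,0,0,-1],[0.21,-0.01,2.5,0,0,0,-1],[0.21,-0.01,2.55,0,0,0,-1],[0.21,-0.01,2.55,0,0,0,-1]]'; python3 -c "
from h import *
go(.622,-.0467,.064,0)
"
```

```text
clock: 31.8
position: [0.6222, -0.0466, 0.0681]
ee_rot: [0.706, 0.708, 0.0, 0.0]
ft_force: [0.1, -0.4, -0.8]
grip_width: 0.49
grasp_force: 41.8
go (0.622, -0.0467, 0.064, 0) -> [-0.   -0.    0.08] [ 0.01 -0.    0.02] clock 31.8 at [ 0.6222 -0.0466  0.0681] f [ 0.1 -0.4 -0.8] w 0.49 41.8
```

```bash
python3 -m pendant '[[0,0,0.02,0,0,0,-1],[0,0,0.03,0,0,0,-1],[0,0,0.04,0,0,0,-1],[0,0,0.05,0,0,0,-1],[0,0,0.06,0,0,0,-1],[0,0,0.07,0,0,0,-1],[0,0,0.08,0,0,0,-1],[0,0,0.08,0,0,0,-1],[0,0,0.08,0,0,0,-1],[0,0,0.08,0,0,0,-1]]'; python3 -c "
from h import *
go(.622,-.0467,.064,0)
"
```

```text
clock: 33.05
position: [0.6219, -0.0466, 0.0642]
ee_rot: [0.706, 0.708, 0.0, -0.0]
ft_force: [-2.7, -0.1, 6.3]
grip_width: 0.489
grasp_force: 42.6
go (0.622, -0.0467, 0.064, 0) -> [-0.  0.  0.] [ 0.   -0.    0.02] clock 33.05 at [ 0.6219 -0.0466  0.0642] f [-2.7 -0.1  6.3] w 0.489 42.6
```

Floor contact. Release gently and rise.

```bash
python3 -m pendant '[[0,0,0,0,0,0,0.5],[0,0,0,0,0,0,0.5],[0,0,0,0,0,0,0.5],[0,0,0,0,0,0,0.5],[0,0,0,0,0,0,0.5],[0,0,-0.7,0,0,0,0.5],[0,0,-1.6,0,0,0,0.5],[0,0,-2.8,0,0,0,0.5],[0,0,-4.0,0,0,0,0.5],[0,0,-4.0,0,0,0,0.5]]'; python3 - <<'E'
from h import *
meas('cartridge',zlo=.07,zhi=.12,fn='w10.png')
go(.5,-.05,.2,0)
for t in ['stapler','marker','carton','brown_tape','masking_tape']: meas(t,'top',zlo=.01,zhi=.06,fn='top10.png')
a=cv2.imread('pics/w10.png'); b=cv2.imread('pics/top10.png')[130:320,130:450]
cv2.imwrite('pics/f.png',np.hstack([cv2.resize(a,(400,300)),cv2.resize(b,(400,300))]))
E
```

```text
clock: 34.3
position: [0.6236, -0.0475, 0.2685]
ee_rot: [0.706, 0.708, 0.003, 0.003]
ft_force: [0.3, 0.1, -0.4]
grip_width: 0.749
grasp_force: 0.0
cartridge wrist 0.7 [252.2, 141.3, 303.3, 218.5] 3237 z [0.085 0.092 0.093] mean [ 0.6215 -0.0442  0.091 ] rect [array([ 0.6214, -0.0464]), array([0.0632, 0.0419]), np.float64(89.9778)]
go (0.5, -0.05, 0.2, 0) -> [-0.06 -2.44  1.27] [ 0.   -0.    0.02] clock 34.4 at [ 0.6219 -0.0465  0.2637] f [ 0.3  0.1 -0.9] w 0.749 0.0
stapler top 0.74 [340.1, 204.4, 352.4, 247.4] 411 z [0.012 0.044 0.051] mean [ 0.5183 -0.2071  0.0356] rect [array([ 0.5218, -0.2102]), array([0.1489, 0.0365]), np.float64(1.5686)]
marker top 0.68 [400.8, 202.4, 405.7, 235.4] 157 z [0.014 0.02  0.025] mean [ 0.5471 -0.427   0.0198] rect [array([ 0.5437, -0.4281]), array([0.0171, 0.1299]), np.float64(82.3417)]
carton top 0.75 [213.1, 266.7, 233.2, 296.2] 451 z [0.036 0.041 0.046] mean [0.3435 0.2049 0.0409] rect [array([0.3407, 0.2037]), array([0.098 , 0.0552]), np.float64(21.3783)]
none
masking_tape top 0.8 [148.2, 196.6, 179.0, 226.0] 290 z [0.014 0.025 0.03 ] mean [0.6017 0.4293 0.0242] rect [array([0.6021, 0.4292]), array([0.0939, 0.0951]), np.float64(87.5707)]
```

View pics/f.png

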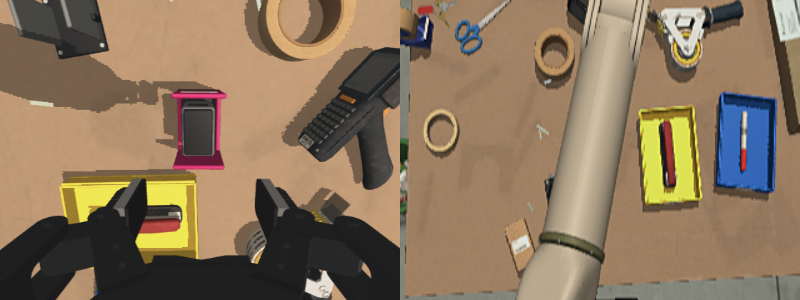

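The cartridge stands upright in the magenta bin (left half, about 200,130), with its top at 92 mm. The stapler stands in the yellow tray and the marker lies flat in the blue tray (right half, about 668,155 and 743,140).

```bash
python3 -c "
from h import *
print(manip.hand_in())"
```

```text
the job is handed in; nothing more can be done
None
```

The job is handed in at about 35 s of the 72 s allowed: the marker lies flat in the blue tray, the stapler stands in the yellow tray, and the cartridge stands upright in the magenta bin after being set down on the bench and re-gripped by its broad faces; nothing else was seen to have moved.

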